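# Slide the culture dish under the imaging bridge and take its picture

## Robot

A 7-joint arm with a two-finger parallel gripper is mounted at the origin on a cart in front of the work surface, level with it; the furniture and walls round the work are solid. World frame = base frame: x ahead of the robot, y to its left, z up, the work surface at z = 0. Lengths are in m, angles in rad, forces in N, time in s.
With the tool pointing down it reaches from about 0.4 to 0.875 m from the base axis. Payload 19.3 kg.
Tool frame: the origin (TCP) lies at the very end of the fingers, on their centre line; the grasp point (between the pads) lies 19 mm behind it; y points along the fingers, x is the direction in which the jaws open and shut, and the axes are right-handed (so a half turn about y gives the same grasp; the last joint's range is limited). The gripper opens to 85 mm and grips with 20 to 120 N. Pads are 22 mm wide; open, the fingers measure 114 mm over their backs; the gripper's body (76 mm by 85 mm) begins 54 mm behind the grasp point. The pads swing forward as they close: fully open they stand 13 mm farther back than shut.
Start: joints at [-1.349, 0.521, -0.036, 1.599, 0.021, 1.021, -0.113], TCP at [0.18, 0.599, 0.231] pointing down, gripper open.
Joint ranges: [-2.91, 2.91], [-0.3, 2.13], [-1.5, 1.42], [0.17, 2.43], [-1.26, 4.41], [0.16, 1.93], [-2.52, 2.52]. Speed limits (rad/s): [1.89, 1.89, 2.39, 2.39, 3.01, 3.01, 3.01].

## Interface

Orientations are given as [roll, pitch, yaw] about the fixed x, y, z axes, in that order (R = Rz(yaw) Ry(pitch) Rx(roll)).
In Python, from workcell import bot gives the robot as it stands. The module is installed in compiled form; this text tells all that it offers.
- The arm moves only by the shell command python3 -m crank 'ROWS' [FORCE]. ROWS is JSON, a list of rows, each an object of numbers: "hand": the closure, from 0 (fully open) to 1 (shut); "dx", "dy", "dz": the shift along the tool's x, y, z in mm; "yaw": the turn about the tool's y in rad. In form: [{"hand": .., "dx": .., "dy": .., "dz": .., "yaw": ..}, ...]. A call has 1 to 12 rows; each row is the pose to reach, as a shift and turn from the pose commanded when the call began, along the tool's axes at that moment; what a row does not reach only later rows make up. A row lasts 1/12 s, in which the tool goes at most 41.7 mm and 7.16 degrees, less where a joint would pass 70% of its speed; a pose out of reach is approached as far as the arm can. A call with a gripper value outside its range is refused whole. The fingers move at their own pace and stop on an object; FORCE is the grip in N (left out, the last holds). Time passes only in rows, so rows that repeat a pose let the fingers close. It gives the time, the measured TCP pose, the force and the opening at its end, in the units of the state.
- bot.observe(): the state, without advancing time (a new reading comes with each control period).
- bot.grab_frame(name): name is "side" or "top"; returns the picture (400x640x3 uint8, red, green, blue); there is no depth.
- bot.camera_info(name): a dict with "fx", "fy", "cx", "cy" (pixels), "rvec" (rotation vector, rad) and "tvec" (3), from world to camera coordinates, as OpenCV has them. Camera axes: x right, y down, z forward; pixel columns grow to the right and rows downward; lengths in m; the calibration is good to about 2 mm. A picture is of the moment at which its call begins. camera_info takes no time and is no camera call.
- bot.job_done(): hands the job in, once; it reports no verdict.
The state is a dict: "clock": time; "qpos": joint angles; "qd": joint speeds; "joint_efforts": joint torques, N m; "position": TCP position; "tool_rot": TCP orientation; "force": force on the tool from outside, world axes, zero at the start; "moment": the same for the moment, N m; "grip_width": finger opening in m.
Only numpy, scipy, OpenCV 4.12 (cv2) and the standard library are available. Lean on these libraries where they do the work, as an engineer would, in place of code of your own. Each camera call takes 0.05 s, during which the arm holds its last target.

## Task

With the fingertips, push the closed petri dish flat along the worktop and under the low white imaging bridge, from its open front, until it rests against both orange stop jaws; never lift, carry or tip it, and do not bump the bridge. With the dish in place, press the green button on the bridge right down and let it go again. Leave the dish seated, touch nothing at the end, and leave the other things where they stand.

Things in the scene. Friction and masses are not known exactly. Their poses are not given: they have to be found in the camera images.
- dish: closed, whitish petri dish lying flat, 89 mm in diameter, 15 mm tall, 36 to 63 g; the lid overhangs the base, so that the widest part reaches from 3 to 15 mm above the worktop. Origin: centre of its underside; z up. It starts on the worktop in front of the bridge.
- bridge: low white imaging bridge fixed to the worktop. Origin: on the worktop, midway between the legs, under the middle of the beam; +x is the way the dish slides in (front to back), z up. The lane between the legs is 115 mm wide (y = -57.5 to 57.5 mm). Left leg: y = 57.5 to 73.5 mm, 44 mm tall. In front of x = -25 mm the worktop is clear but for the dish.
- beam (a point): middle of the beam's underside, 20 mm above the worktop. The beam reaches from x = -18 to 18 mm in the bridge's frame, its top is 44 mm up, with a blue stripe on its front; a black lens barrel (radius 19 mm) on its middle rises to 58 mm.
- block (a point): middle of the top of the right leg, a white control block 50x44 mm (x = -25 to 25, y = -57.5 to -101.5 mm in the bridge's frame) and 44 mm tall; the green button stands on it.
- jaws (a point): on the worktop behind the beam (bridge's x = 45 mm, y = 0), between two orange stop jaws 12 mm high. They form a V open to the front, each face at 45 degrees to x, which stops and centres the dish; low rails and a back bar (to x = 68 mm) hold them.
- seat (a point): centre of the underside of a dish that rests against both jaws (on the worktop at the bridge's origin). The seated dish still sticks out 26 mm in front of the beam.
- shutter (a joint): travel of the green push button on the bridge's control block, m: 0 up, 0.006 fully down (about 4 N); it springs back when let go
- shutter_top (a point): centre of the top of the green button (radius 12 mm); it moves straight down when pressed
- cup: sample cup with a yellow lid, 59 mm across, 66 mm tall; loose bystander, to be left alone. Origin: centre of its underside
- kit: white and pink carton, 65x120x55 mm; loose bystander, to be left alone. Origin: centre of its underside
- vial: small white vial with a red cap, 24 mm across, 45 mm tall; loose bystander, to be left alone. Origin: centre of its underside
- clock: white bench timer lying flat, 58x62x18 mm; loose bystander, to be left alone. Origin: centre of its underside
- stain: brown glass bottle with a black cap, 48 mm across, 104 mm tall; loose bystander, to be left alone. Origin: centre of its underside
Mind the look-alikes: they are no part of the job. What is shaped like the bridge but yellow is not meant.

How it is judged:
By the outcome, as a careful person would: the job done as asked, in the order asked, and still so for the second after the job is handed in, with the robot touching nothing.
It also fails if it takes over 64 s, if anything falls off the work surface, if the arm or the gripper's body presses on something with over 40 N, if the wrist force passes 120 N, or if a joint passes its speed limit or range.

## Working session

There is one attempt and no reset: what is moved stays moved. The work goes in short steps, Python scripts to look and compute and a shell command to move; the robot and the scene stay as the last step left them, time stands still between calls to the robot, and variables do not carry over. Pictures are saved under pics/ and viewed, and the job is handed in when it is done.

```bash
mkdir -p pics
python3 - <<'E'
from workcell import bot
import cv2
print(bot.observe())
for n in("side","top"):
    print(n,bot.camera_info(n))
    cv2.imwrite(f"pics/{n}0.png",bot.grab_frame(n)[:,:,::-1])
E
```

```text
{'clock': 0.0, 'qpos': array([-1.34920659,  0.5220165 , -0.03633314,  1.59998869,  0.02116936,
        1.02111172, -0.11278145]), 'qd': array([ 2.15102259e-04,  3.78948557e-04,  7.10443640e-04, -9.48244946e-04,
       -2.13951341e-03, -2.31518024e-04,  7.26565534e-05]), 'joint_efforts': array([ 7.83544442e-05, -9.27096605e+01,  1.97971366e+00, -3.69949651e+01,
        1.78213301e-02,  7.77789362e-03,  1.86437285e-05]), 'position': array([0.1797192 , 0.59825322, 0.23073103]), 'tool_rot': array([-1.57084905e+00,  1.13947165e-03,  1.27900374e+00]), 'force': array([ 0.20611631, -0.87622452,  0.16076121]), 'moment': array([-0.07142013,  0.0431772 ,  0.04525951]), 'grip_width': 0.08537448624750221}
side {'fx': 507.7718293949067, 'fy': 507.7718293949067, 'cx': 321.57995776284974, 'cy': 194.61158264531548, 'rvec': array([ 1.94875025, -0.65971463,  0.38316284]), 'tvec': array([-0.44089048,  0.20378317,  1.51803572])}
top {'fx': 470.2273501928158, 'fy': 470.2273501928158, 'cx': 322.5300085932385, 'cy': 199.07402391587607, 'rvec': array([ 2.16415974, -2.15959935,  0.12544629]), 'tvec': array([-0.03836429,  0.53315017,  1.38071286])}
```

View pics/side0.png

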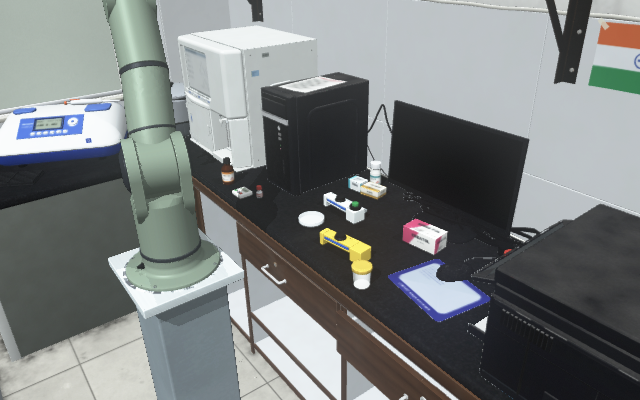

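View pics/top0.png

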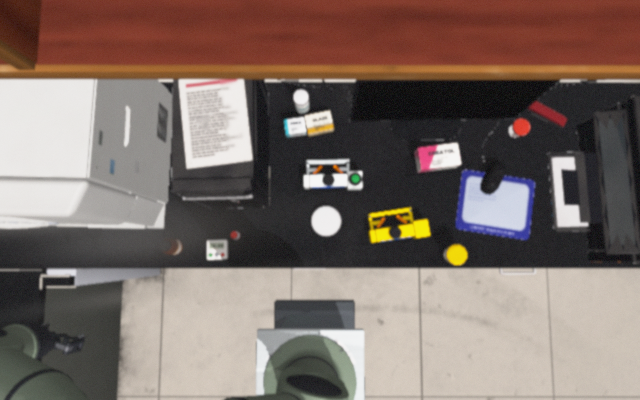

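The top view shows the white round dish at (326,221) in front of the white bridge at (332,175), whose green button is at (355,179). The look-alikes are a yellow bridge at (398,225) and, for the dish, only the yellow cup lid (456,254), the red cap (520,128) and the white bottle (301,100). I choose the white dish and the white bridge, and check them in a close crop.

Run:
```python
import cv2
a=cv2.imread("pics/top0.png")[145:250,270:400]
cv2.imwrite("pics/topc.png",cv2.resize(a,None,fx=6,fy=5.7,interpolation=cv2.INTER_CUBIC)[:598])
a=cv2.imread("pics/side0.png")[170:270,270:400]
cv2.imwrite("pics/sidec.png",cv2.resize(a,None,fx=6,fy=6,interpolation=cv2.INTER_CUBIC))
a=cv2.imread("pics/top0.png")[145:245,270:400]
cv2.imwrite("pics/topc.png",cv2.resize(a,None,fx=6,fy=6,interpolation=cv2.INTER_CUBIC))
```

```text
(no output)
```

View pics/topc.png

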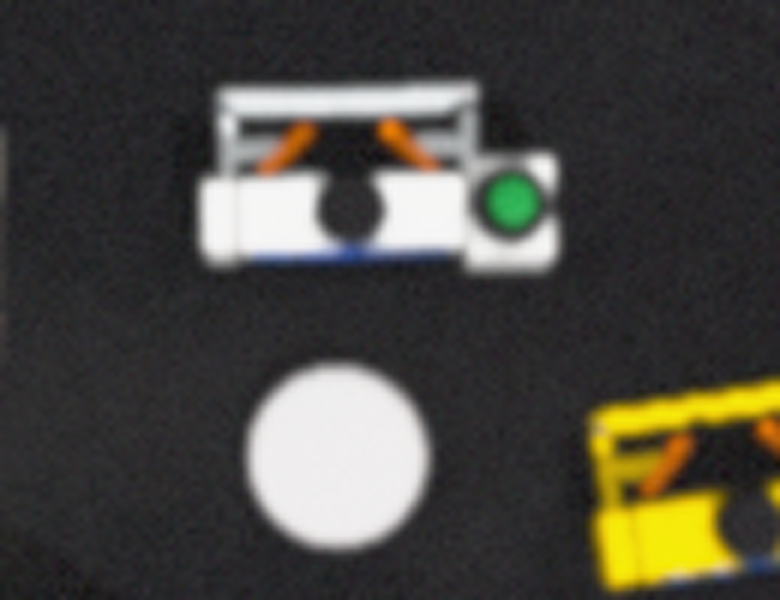

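View pics/sidec.png

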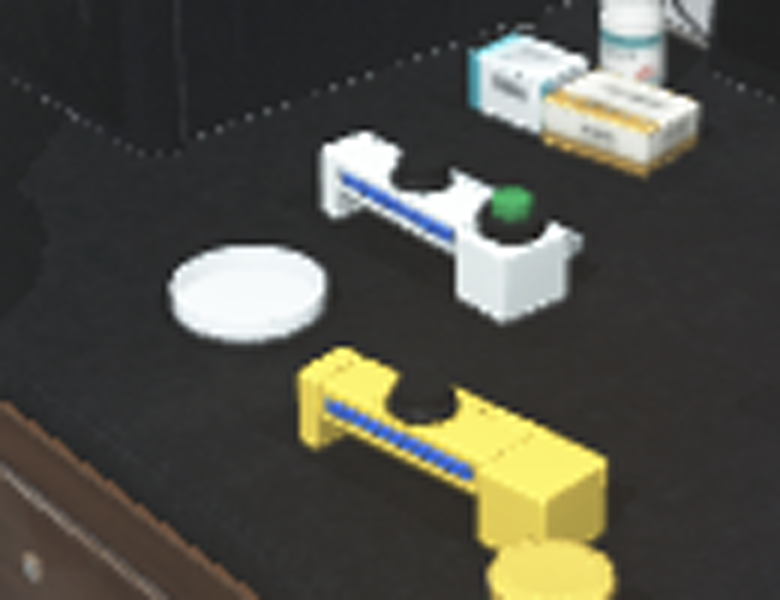

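```bash
cat > h.py <<'E'
import numpy as np,cv2
from workcell import bot
CI={n:bot.camera_info(n) for n in("side","top")}
def K(c): return np.array([[c['fx'],0,c['cx']],[0,c['fy'],c['cy']],[0,0,1.]])
def proj(n,P):
    c=CI[n]; return cv2.projectPoints(np.asarray(P,float).reshape(-1,3),c['rvec'],c['tvec'],K(c),None)[0].reshape(-1,2)
def back(n,uv,z):
    c=CI[n];R=cv2.Rodrigues(c['rvec'])[0]
    d=R.T@np.linalg.inv(K(c))@np.array([uv[0],uv[1],1.]);o=-R.T@c['tvec']
    return o+d*(z-o[2])/d[2]
def bw(p,L):
    L=np.asarray(L,float).reshape(-1,3);c,s=np.cos(p[2]),np.sin(p[2])
    return np.c_[p[0]+c*L[:,0]-s*L[:,1],p[1]+s*L[:,0]+c*L[:,1],L[:,2]]
E
python3 - <<'E'
from h import *
from scipy.optimize import least_squares
T=lambda x,y:np.array([x/6+270-.42,y/6+145-.42]); S=lambda x,y:np.array([x/6+270-.42,y/6+170-.42])
print('dish top',back('top',T(338,456),.012)); 
print('dish side',back('side',S(248,290),.012))
tp=[((-25,-101.5,44),T(557,271)),((25,-101.5,44),T(557,154)),((-25,-57.5,44),T(466,271)),((0,0,58),T(350,208))]
sp=[((-25,-101.5,0),S(505,322)),((-25,-57.5,0),S(458,291)),((25,-101.5,0),S(569,292))]
def fit(ts,ss):
    def r(p):
        o=[]
        for n,q in(('top',ts),('side',ss)):
            if q:o.append((proj(n,bw(p,[np.array(a)/1000 for a,_ in q]))-np.array([u for _,u in q])).ravel())
        return np.concatenate(o)
    s=least_squares(r,[.7,0,0]);print(s.x,s.fun.round(1));return s.x
fit(tp,[]);fit([],sp);p=fit(tp,sp)
print('leg edge',[back('top',T(200,y),.044) for y in(185,255)], bw(p,[[0,.0735,.044]]))
print('button',back('top',T(512,201),.055),bw(p,[[0,-.0795,.055]]))
E
```

```text
dish top [ 0.46992541 -0.04761706  0.012     ]
dish side [ 0.4679193  -0.05038773  0.012     ]
[ 0.58803598 -0.05397365  0.00237186] [-0.2 -1.1 -0.4  1.8  0.2 -1.1  0.3  0.4]
[ 0.59598674 -0.04988776  0.01735646] [ 0.1 -0.2 -0.5  0.   0.4  0.2]
[ 0.58876111 -0.0540372   0.02026937] [-0.  -2.  -0.5  1.   0.4 -1.7  0.3  0.1 -0.7  0.9 -1.3  1.1 -0.3  1.2]
leg edge [array([0.60283451, 0.02159049, 0.044     ]), array([0.56759654, 0.02134709, 0.044     ])] [[0.58727141 0.0194477  0.044     ]]
button [ 0.59331465 -0.13314853  0.055     ] [[ 0.59037241 -0.13352087  0.055     ]]
```

```bash
cat > fit.py <<'E'
from h import *
from scipy.optimize import least_squares
T=lambda x,y:np.array([x/6+270-.42,y/6+145-.42]); S=lambda x,y:np.array([x/6+270-.42,y/6+170-.42])
for n in CI: print(n,-cv2.Rodrigues(CI[n]['rvec'])[0].T@CI[n]['tvec'])
tp=[((-25,-101.5,0),T(555,271)),((25,-101.5,44),T(557,154)),((-25,-57.5,0),T(466,271)),((0,0,58),T(350,208)),((68,65,12),T(217,87))]
sp=[((-25,-101.5,0),S(505,322)),((-25,-57.5,0),S(458,291)),((25,-101.5,0),S(569,292))]
def fit(ts,ss):
    def r(p):
        o=[]
        for n,q in(('top',ts),('side',ss)):
            if q:o.append((proj(n,bw(p,[np.array(a)/1000 for a,_ in q]))-np.array([u for _,u in q])).ravel())
        return np.concatenate(o)
    s=least_squares(r,[.7,0,0]);print(s.x,s.fun.round(1));return s.x
fit(tp[:4],[]);fit([],sp);p=fit(tp[:4],sp)
def box(x0,x1,y0,y1,z0,z1): return np.array([(x,y,z) for x in(x0,x1) for y in(y0,y1) for z in(z0,z1)])/1000
B=[box(-25,25,-101.5,-57.5,0,44),box(-18,18,-57.5,57.5,20,44),box(-18,18,57.5,73.5,0,44)]
J=np.array([(t,s*t,z) for s in(1,-1) for t in (31.5,) for z in(0,12)])
def draw(p,dish,src,tag):
    for n,o in(('top',(270,145)),('side',(270,170))):
        a=cv2.resize(cv2.imread(src%n)[o[1]:o[1]+100,o[0]:o[0]+130],None,fx=6,fy=6,interpolation=cv2.INTER_CUBIC)
        f=lambda P:[tuple(int(v) for v in ((q-o+.42)*6)) for q in proj(n,P)]
        for b in B:
            q=f(bw(p,b))
            for i in range(8):
                for k in(1,2,4):
                    if not i&k: cv2.line(a,q[i],q[i|k],(255,0,255),1)
        for c in f(bw(p,[(0,0,.058),(.0,-.0795,.05)])): cv2.drawMarker(a,c,(0,0,255),0,15,1)
        t=np.linspace(0,6.283,60)
        for z in(.003,.015): cv2.polylines(a,[np.array(f(np.c_[dish[0]+.0445*np.cos(t),dish[1]+.0445*np.sin(t),0*t+z]))],True,(0,200,0),1)
        cv2.imwrite(f'pics/{tag}_{n}.png',a)
E
python3 - <<'E'
from fit import *
draw(p,(.469,-.049),'pics/%s0.png','ov')
E
```

```text
side [-0.39227919 -1.28670445  0.85489948]
top [ 0.37024413 -0.03712437  1.43304919]
[ 0.58909742 -0.05506532  0.03270501] [-0.5 -0.5 -0.3  0.5  0.1 -0.   0.7  0. ]
[ 0.59598674 -0.04988776  0.01735646] [ 0.1 -0.2 -0.5  0.   0.4  0.2]
[ 0.58956956 -0.05449103  0.03820505] [-0.6 -0.8 -0.5  0.2 -0.1 -0.3  0.5 -0.1  0.1  0.8 -0.8  1.1  0.3  1. ]
```

View pics/ov_top.png

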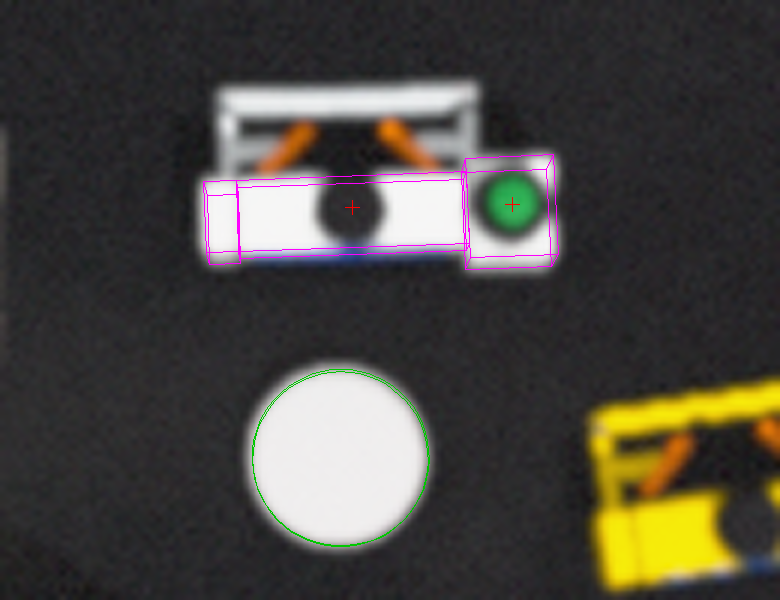

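View pics/ov_side.png

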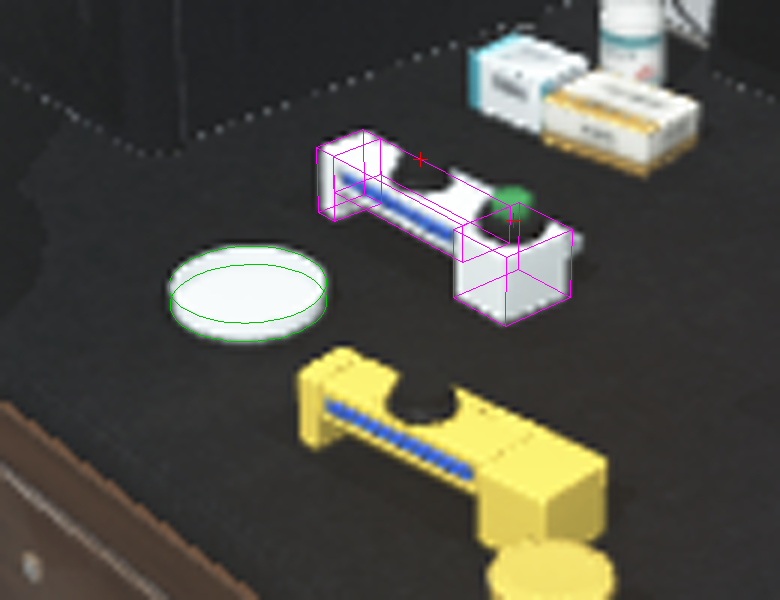

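The overlay of the model fits both views (residuals about 1 px). Bridge origin is about (0.590, -0.0545) with yaw about 0.02, and the dish is at (0.469, -0.049) with its rim matching the 89 mm circle. I'll swing over at height past the PC tower and half close the fingers for a stable two-point push.

```bash
python3 -m crank '[{"hand":0.5,"dx":-65,"dy":0,"dz":-58,"yaw":-0.08},{"hand":0.5,"dx":-100,"dy":0,"dz":-90,"yaw":-0.15},{"hand":0.5,"dx":-130,"dy":0,"dz":-117,"yaw":-0.22},{"hand":0.5,"dx":-165,"dy":0,"dz":-148,"yaw":-0.28},{"hand":0.5,"dx":-195,"dy":0,"dz":-175,"yaw":-0.314},{"hand":0.5,"dx":-225,"dy":0,"dz":-202,"yaw":-0.314},{"hand":0.5,"dx":-262,"dy":0,"dz":-235,"yaw":-0.314},{"hand":0.5,"dx":-262,"dy":0,"dz":-235,"yaw":-0.314},{"hand":0.5,"dx":-262,"dy":0,"dz":-235,"yaw":-0.314},{"hand":0.5,"dx":-262,"dy":0,"dz":-235,"yaw":-0.314},{"hand":0.5,"dx":-262,"dy":0,"dz":-235,"yaw":-0.314},{"hand":0.5,"dx":-262,"dy":0,"dz":-235,"yaw":-0.314}]'
```

```text
clock: 1.1
position: [0.3292, 0.2806, 0.2313]
tool_rot: [-1.571, -0.0, 1.593]
force: [0.7, 0.7, -0.6]
grip_width: 0.0427
```

```bash
python3 -m crank '[{"hand":0.5,"dx":-35,"dy":0,"dz":-16,"yaw":0},{"hand":0.5,"dx":-70,"dy":0,"dz":-32,"yaw":0},{"hand":0.5,"dx":-105,"dy":0,"dz":-48,"yaw":0},{"hand":0.5,"dx":-140,"dy":0,"dz":-64,"yaw":0},{"hand":0.5,"dx":-175,"dy":0,"dz":-72,"yaw":0},{"hand":0.5,"dx":-210,"dy":0,"dz":-76,"yaw":0},{"hand":0.5,"dx":-245,"dy":30,"dz":-76,"yaw":0},{"hand":0.5,"dx":-280,"dy":60,"dz":-76,"yaw":0},{"hand":0.5,"dx":-310,"dy":90,"dz":-74,"yaw":0},{"hand":0.5,"dx":-331,"dy":120,"dz":-72,"yaw":0},{"hand":0.5,"dx":-331,"dy":120,"dz":-72,"yaw":0},{"hand":0.5,"dx":-331,"dy":120,"dz":-72,"yaw":0}]'
```

```text
clock: 2.1
position: [0.4079, -0.0497, 0.1096]
tool_rot: [-1.567, 0.0, 1.592]
force: [-0.1, 0.1, 0.0]
grip_width: 0.0429
```

```bash
python3 -m crank '[{"hand":0.5,"dx":0,"dy":30,"dz":0,"yaw":0},{"hand":0.5,"dx":0,"dy":60,"dz":0,"yaw":0},{"hand":0.5,"dx":0,"dy":80,"dz":0,"yaw":0},{"hand":0.5,"dx":0,"dy":90,"dz":0,"yaw":0},{"hand":0.5,"dx":0,"dy":90,"dz":0,"yaw":0},{"hand":0.5,"dx":0,"dy":90,"dz":0,"yaw":0}]'
cat > look.py <<'E'
import sys
from h import *
t=sys.argv[1]
for n,o in(('top',(250,145)),('side',(250,150))):
    a=bot.grab_frame(n)[:,:,::-1]; cv2.imwrite(f'pics/{t}_{n}_full.png',a)
    cv2.imwrite(f'pics/{t}_{n}.png',cv2.resize(a[o[1]:o[1]+100,o[0]:o[0]+130],None,fx=6,fy=6,interpolation=cv2.INTER_CUBIC))
print(bot.observe()['position'])
E
python3 look.py a
```

```text
clock: 2.6
position: [0.4095, -0.0479, 0.0219]
tool_rot: [-1.571, -0.001, 1.595]
force: [0.2, -0.3, -1.2]
grip_width: 0.0426
[ 0.40980706 -0.04847264  0.02246195]
```

View pics/a_side.png

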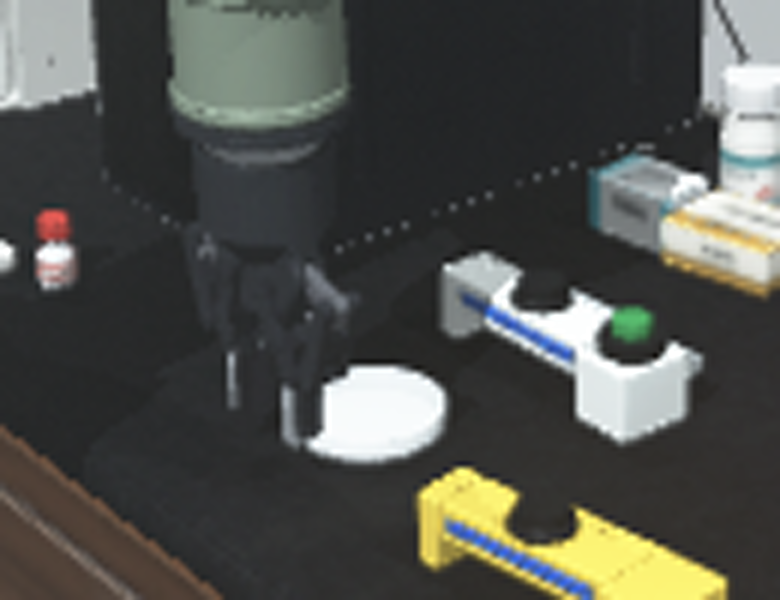

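View pics/a_top_full.png

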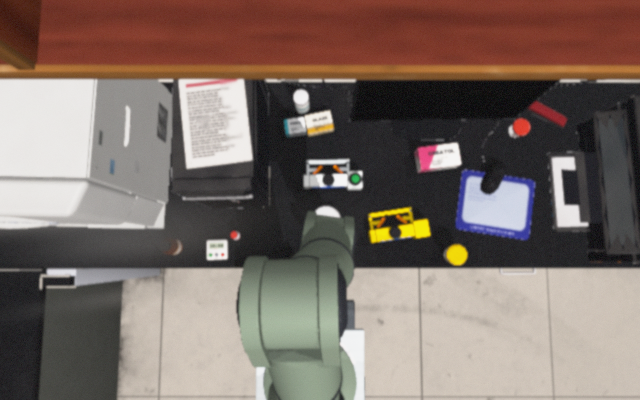

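Run:
```python
from h import *
for z in(.01,.018,.022,.026,.03,.035):
  # right finger: front/rear lower corners, near face outer & inner
  P=[(x,y,z) for x in(.399,.421) for y in(-.085,-.07)]
  print(z,((proj('side',P)-[250,150]+.42)*6).round().tolist())
```

```text
0.01 [[303.0, 476.0], [287.0, 465.0], [336.0, 463.0], [320.0, 453.0]]
0.018 [[302.0, 463.0], [287.0, 453.0], [335.0, 451.0], [319.0, 440.0]]
0.022 [[302.0, 457.0], [286.0, 446.0], [335.0, 444.0], [319.0, 434.0]]
0.026 [[302.0, 451.0], [286.0, 440.0], [335.0, 438.0], [319.0, 427.0]]
0.03 [[301.0, 444.0], [286.0, 433.0], [334.0, 432.0], [319.0, 421.0]]
0.035 [[301.0, 436.0], [285.0, 426.0], [334.0, 424.0], [318.0, 413.0]]
```

The side view shows both fingertips just in front of the dish, right tip at crop (292,445), which puts the tips about 5 mm above the TCP. Now down to rim height.

```bash
python3 -m crank '[{"hand":0.5,"dx":0,"dy":8,"dz":0,"yaw":0},{"hand":0.5,"dx":0,"dy":14,"dz":0,"yaw":0},{"hand":0.5,"dx":0,"dy":17,"dz":0,"yaw":0},{"hand":0.5,"dx":0,"dy":17,"dz":0,"yaw":0},{"hand":0.5,"dx":0,"dy":17,"dz":0,"yaw":0}]'; python3 look.py b
```

```text
clock: 3.12
position: [0.4086, -0.0494, 0.0041]
tool_rot: [-1.57, 0.0, 1.593]
force: [0.2, 0.0, 0.7]
grip_width: 0.0426
[ 0.40880882 -0.04936676  0.00436414]
```

View pics/b_side.png

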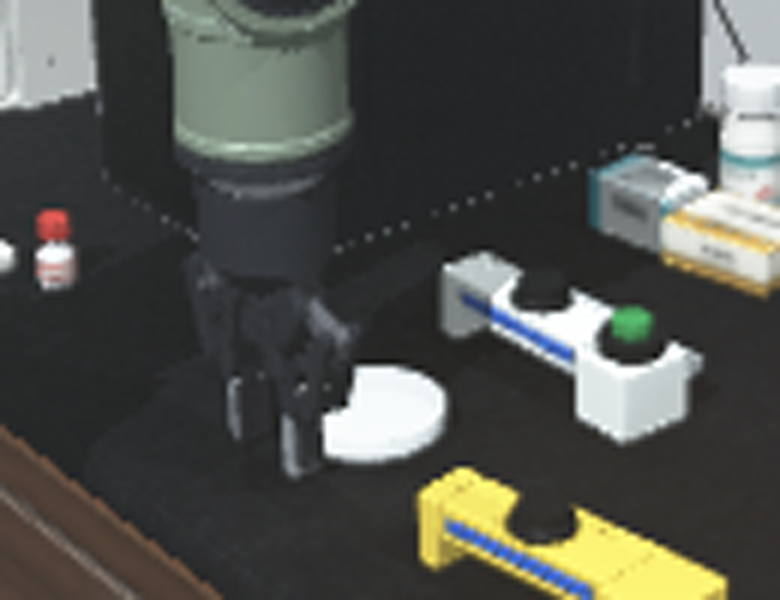

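```bash
python3 -m crank '[{"hand":0.5,"dx":0,"dy":0,"dz":-5,"yaw":0},{"hand":0.5,"dx":-0.5,"dy":0,"dz":-10,"yaw":0},{"hand":0.5,"dx":-1,"dy":0,"dz":-15,"yaw":0},{"hand":0.5,"dx":-1.5,"dy":0,"dz":-20,"yaw":0},{"hand":0.5,"dx":-2,"dy":0,"dz":-26,"yaw":0},{"hand":0.5,"dx":-2.5,"dy":0,"dz":-32,"yaw":0},{"hand":0.5,"dx":-3,"dy":0,"dz":-38,"yaw":0},{"hand":0.5,"dx":-3.5,"dy":0,"dz":-44,"yaw":0},{"hand":0.5,"dx":-4,"dy":0,"dz":-50,"yaw":0},{"hand":0.5,"dx":-4,"dy":0,"dz":-55,"yaw":0},{"hand":0.5,"dx":-4.5,"dy":0,"dz":-58,"yaw":0},{"hand":0.5,"dx":-4.5,"dy":0,"dz":-60,"yaw":0}]'; python3 look.py c
```

```text
clock: 4.22
position: [0.4693, -0.0525, 0.0043]
tool_rot: [-1.571, 0.0, 1.593]
force: [-1.2, -0.1, 1.5]
grip_width: 0.043
[ 0.46908764 -0.05246007  0.00426296]
```

View pics/c_side.png

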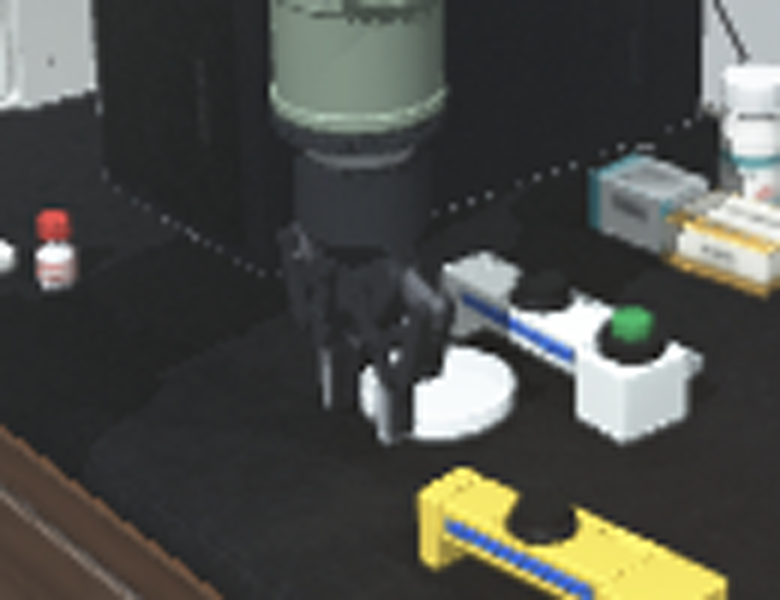

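View pics/c_top.png

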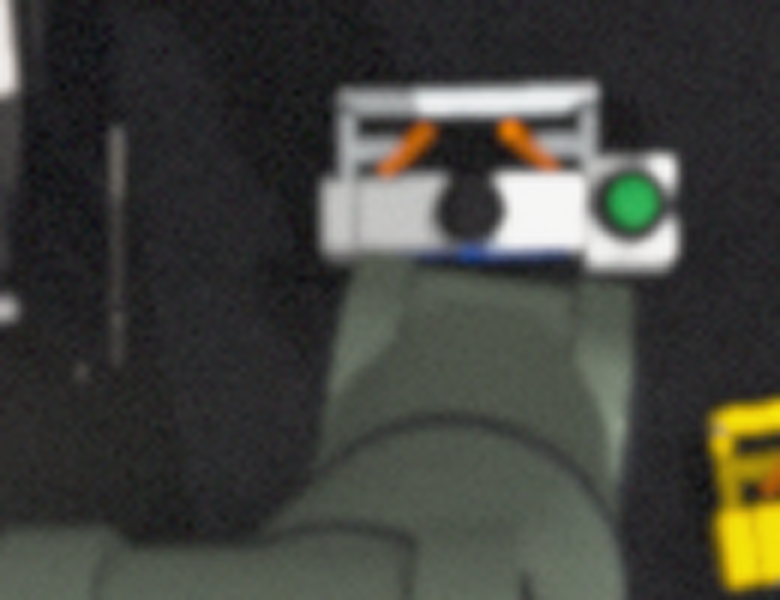

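The side view shows the dish lying flat with both fingers against its front rim, its right edge at crop (517,390). I check its position.

Run:
```python
from h import *
a=cv2.imread('pics/c_side.png')
t=np.linspace(0,6.283,60)
for c in((.516,-.052),(.520,-.053)):
    q=(proj('side',np.c_[c[0]+.0445*np.cos(t),c[1]+.0445*np.sin(t),0*t+.015])-[250,150]+.42)*6
    cv2.polylines(a,[q.astype(int)],True,(0,200,0) if c[0]<.518 else (0,0,255),1)
cv2.imwrite('pics/c2.png',a)
```

```text
(no output)
```

View pics/c2.png

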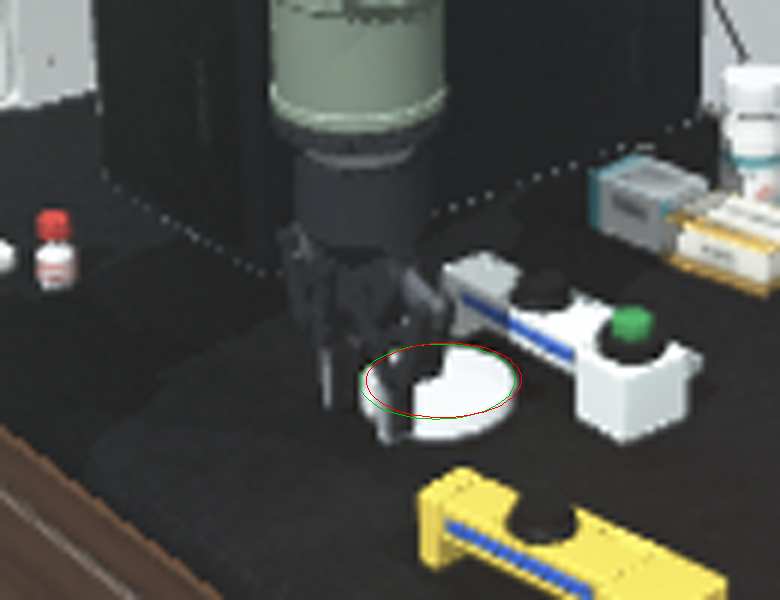

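```bash
python3 -m crank '[{"hand":0.5,"dx":-0.5,"dy":0,"dz":-6,"yaw":0},{"hand":0.5,"dx":-1,"dy":0,"dz":-12,"yaw":0},{"hand":0.5,"dx":-1.5,"dy":0,"dz":-18,"yaw":0},{"hand":0.5,"dx":-1.5,"dy":0,"dz":-24,"yaw":0},{"hand":0.5,"dx":-2,"dy":0,"dz":-30,"yaw":0},{"hand":0.5,"dx":-2.5,"dy":0,"dz":-36,"yaw":0},{"hand":0.5,"dx":-3,"dy":0,"dz":-42,"yaw":0},{"hand":0.5,"dx":-3,"dy":0,"dz":-48,"yaw":0},{"hand":0.5,"dx":-3.5,"dy":0,"dz":-53,"yaw":0},{"hand":0.5,"dx":-4,"dy":0,"dz":-57,"yaw":0},{"hand":0.5,"dx":-4,"dy":0,"dz":-60,"yaw":0},{"hand":0.5,"dx":-4,"dy":0,"dz":-62,"yaw":0}]'; python3 look.py d
```

```text
clock: 5.32
position: [0.5313, -0.0551, 0.0043]
tool_rot: [-1.571, 0.0, 1.593]
force: [-0.3, 0.1, 0.5]
grip_width: 0.0428
[ 0.53113614 -0.0550736   0.00428364]
```

View pics/d_side.png

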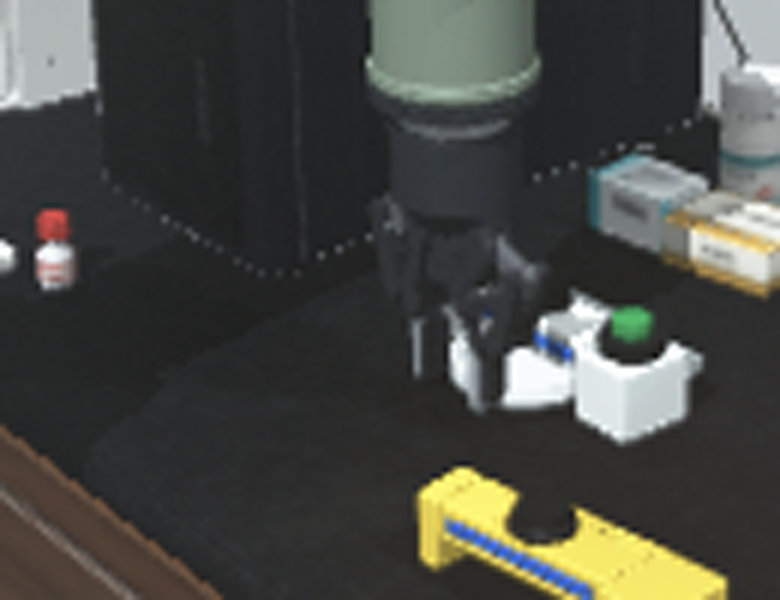

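View pics/d_top.png

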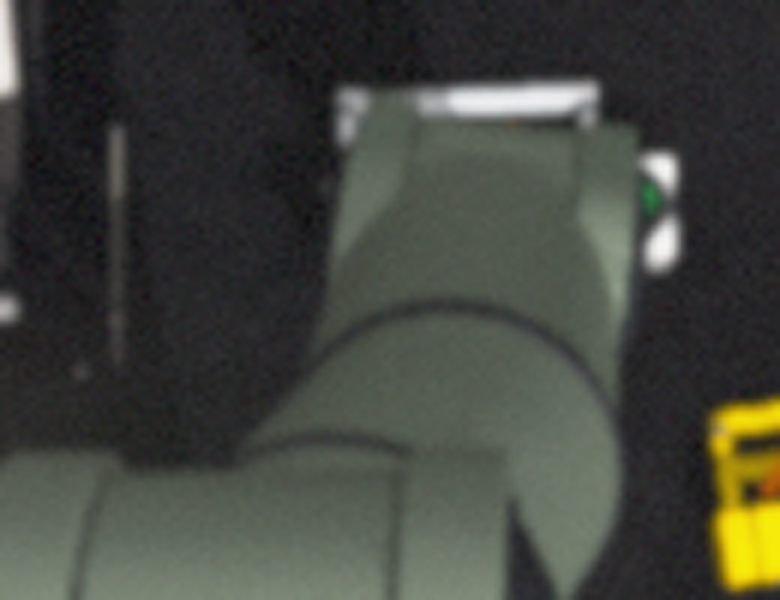

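The dish is entering flat under the beam with the fingers clear of the bridge. I go on slowly and watch the force.

```bash
python3 -m crank '[{"hand":0.5,"dx":0,"dy":0,"dz":-1.5,"yaw":0},{"hand":0.5,"dx":0,"dy":0,"dz":-3,"yaw":0},{"hand":0.5,"dx":0,"dy":0,"dz":-4.5,"yaw":0},{"hand":0.5,"dx":0,"dy":0,"dz":-6,"yaw":0},{"hand":0.5,"dx":-0.5,"dy":0,"dz":-7,"yaw":0},{"hand":0.5,"dx":-0.5,"dy":0,"dz":-8,"yaw":0},{"hand":0.5,"dx":-0.5,"dy":0,"dz":-9,"yaw":0},{"hand":0.5,"dx":-0.5,"dy":0,"dz":-10,"yaw":0}]'
python3 -m crank '[{"hand":0.5,"dx":0,"dy":0,"dz":-0.5,"yaw":0},{"hand":0.5,"dx":0,"dy":0,"dz":-1,"yaw":0},{"hand":0.5,"dx":0,"dy":0,"dz":-1,"yaw":0}]'
```

```text
clock: 6.08
position: [0.541, -0.0554, 0.0043]
tool_rot: [-1.571, 0.0, 1.593]
force: [0.2, -0.1, -0.3]
grip_width: 0.0427
clock: 6.33
position: [0.5421, -0.0553, 0.0043]
tool_rot: [-1.571, 0.0, 1.593]
force: [0.1, -0.1, 0.0]
grip_width: 0.0424
```

```bash
python3 -m crank '[{"hand":0.5,"dx":0,"dy":0,"dz":-0.5,"yaw":0},{"hand":0.5,"dx":0,"dy":0,"dz":-1,"yaw":0},{"hand":0.5,"dx":0,"dy":0,"dz":-1,"yaw":0}]'
python3 -m crank '[{"hand":0.5,"dx":0,"dy":0,"dz":-0.5,"yaw":0},{"hand":0.5,"dx":0,"dy":0,"dz":-1,"yaw":0},{"hand":0.5,"dx":0,"dy":0,"dz":-1,"yaw":0}]'
```

```text
clock: 6.58
position: [0.5431, -0.0553, 0.0043]
tool_rot: [-1.571, 0.0, 1.593]
force: [-0.4, 0.8, 0.1]
grip_width: 0.0427
clock: 6.83
position: [0.5441, -0.0553, 0.0043]
tool_rot: [-1.571, 0.0, 1.593]
force: [0.5, 0.8, -0.6]
grip_width: 0.0426
```

```bash
python3 look.py e
```

```text
[ 0.5440161  -0.05531811  0.00430305]
```

View pics/e_side.png

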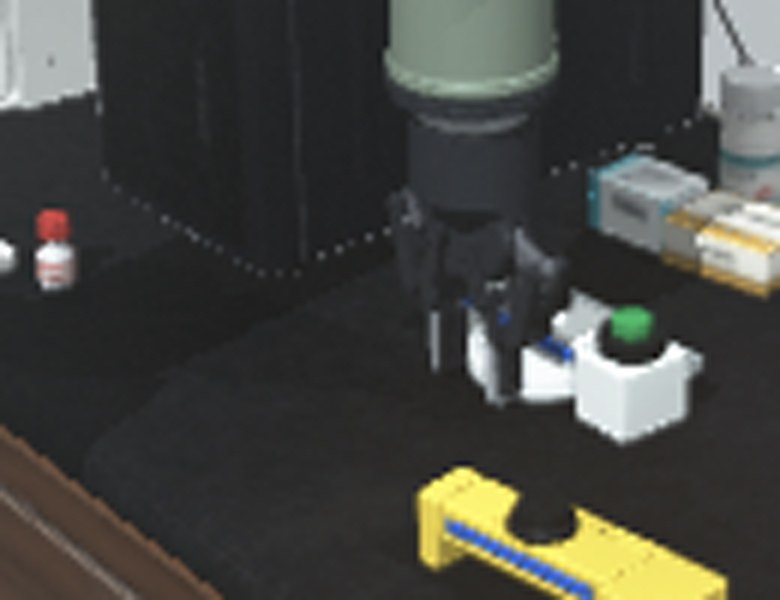

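```bash
for i in 1 2 3 ; do :; done; python3 -m crank '[{"hand":0.5,"dx":0,"dy":0,"dz":-0.5,"yaw":0},{"hand":0.5,"dx":0,"dy":0,"dz":-1,"yaw":0},{"hand":0.5,"dx":0,"dy":0,"dz":-1,"yaw":0}]'
python3 -m crank '[{"hand":0.5,"dx":0,"dy":0,"dz":-0.5,"yaw":0},{"hand":0.5,"dx":0,"dy":0,"dz":-1,"yaw":0},{"hand":0.5,"dx":0,"dy":0,"dz":-1,"yaw":0}]'
```

```text
clock: 7.18
position: [0.5446, -0.0552, 0.0042]
tool_rot: [-1.57, -0.0, 1.593]
force: [-3.7, 1.3, 1.5]
grip_width: 0.0428
clock: 7.43
position: [0.545, -0.0552, 0.0041]
tool_rot: [-1.569, -0.0, 1.593]
force: [-6.6, 0.8, 3.4]
grip_width: 0.0425
```

```bash
python3 -m crank '[{"hand":0.5,"dx":0,"dy":0,"dz":-0.5,"yaw":0},{"hand":0.5,"dx":0,"dy":0,"dz":-1,"yaw":0},{"hand":0.5,"dx":0,"dy":0,"dz":-1,"yaw":0}]'
```

```text
clock: 7.68
position: [0.5452, -0.0551, 0.004]
tool_rot: [-1.567, -0.0, 1.593]
force: [-10.8, 1.4, 5.5]
grip_width: 0.0428
```

Firm contact: 11 N along x, little sideways, and the position has stalled. I back off straight, then raise.

```bash
python3 -m crank '[{"hand":0.5,"dx":0,"dy":0,"dz":5,"yaw":0},{"hand":0.5,"dx":0,"dy":0,"dz":15,"yaw":0},{"hand":0.5,"dx":0,"dy":0,"dz":30,"yaw":0},{"hand":0.5,"dx":0,"dy":0,"dz":50,"yaw":0},{"hand":0.5,"dx":0,"dy":0,"dz":75,"yaw":0},{"hand":0.5,"dx":0,"dy":-20,"dz":105,"yaw":0},{"hand":0.5,"dx":0,"dy":-60,"dz":120,"yaw":0},{"hand":0.5,"dx":-20,"dy":-95,"dz":120,"yaw":0},{"hand":1,"dx":-50,"dy":-120,"dz":120,"yaw":0},{"hand":1,"dx":-79,"dy":-120,"dz":120,"yaw":0},{"hand":1,"dx":-79,"dy":-120,"dz":120,"yaw":0},{"hand":1,"dx":-79,"dy":-120,"dz":120,"yaw":0}]'; python3 look.py f
```

```text
clock: 8.68
position: [0.4291, -0.1383, 0.1249]
tool_rot: [-1.573, 0.001, 1.59]
force: [-0.3, 0.8, -0.6]
grip_width: 0.0
[ 0.4287741  -0.13647109  0.12413478]
```

View pics/f_side.png

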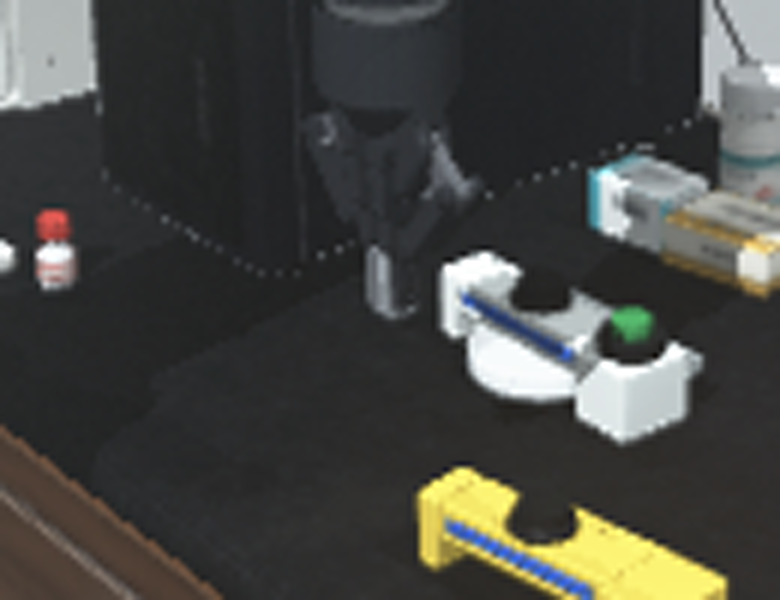

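View pics/f_top.png

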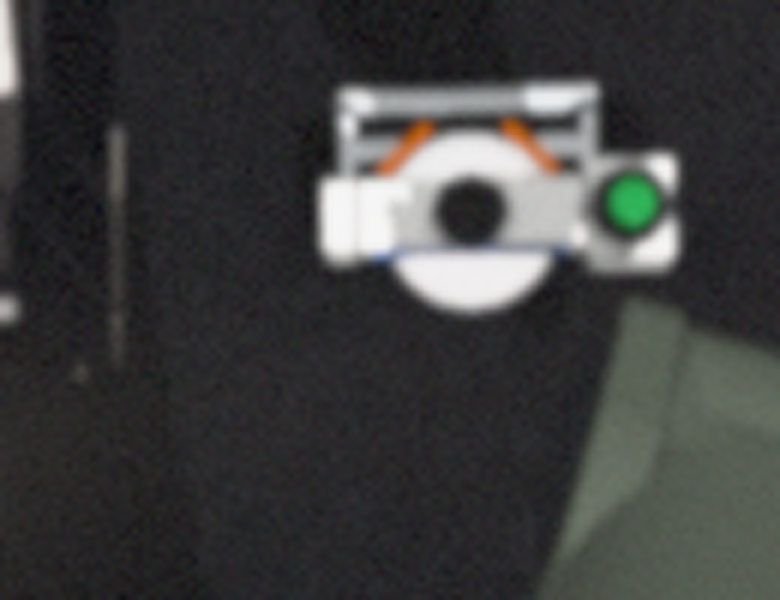

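The top view shows the dish touching both orange jaws, symmetric about the lens, with its front arc at crop (470,313). The green button is at crop (632,201) in the top view and (632,318) in the side view. Now I triangulate it.

Run:
```python
from h import *
for u,v in((632,316),(632,320)):
  s=np.array([u/6+250-.42,v/6+150-.42]);t=np.array([632/6+250-.42,201/6+145-.42])
  for z in(.044,.05,.055,.06,.065): print(z,back('top',t,z)[:2].round(4),back('side',s,z)[:2].round(4))
o=bot.observe();print(o['position'],o['tool_rot'])
```

```text
0.044 [ 0.5951 -0.1339] [ 0.6185 -0.1024]
0.05 [ 0.5941 -0.1335] [ 0.6111 -0.1112]
0.055 [ 0.5933 -0.1331] [ 0.6048 -0.1185]
0.06 [ 0.5925 -0.1328] [ 0.5986 -0.1258]
0.065 [ 0.5917 -0.1325] [ 0.5924 -0.1331]
0.044 [ 0.5951 -0.1339] [ 0.6153 -0.1062]
0.05 [ 0.5941 -0.1335] [ 0.6079 -0.1149]
0.055 [ 0.5933 -0.1331] [ 0.6017 -0.1222]
0.06 [ 0.5925 -0.1328] [ 0.5955 -0.1295]
0.065 [ 0.5917 -0.1325] [ 0.5893 -0.1368]
[ 0.4287741  -0.13647109  0.12413478] [-1.57089783e+00 -1.75757886e-04  1.59303080e+00]
```

```bash
python3 -m crank '[{"hand":1,"dx":0,"dy":0,"dz":-30,"yaw":0},{"hand":1,"dx":0,"dy":0,"dz":-60,"yaw":0},{"hand":1,"dx":0,"dy":0,"dz":-90,"yaw":0},{"hand":1,"dx":0,"dy":5,"dz":-120,"yaw":0},{"hand":1,"dx":0,"dy":15,"dz":-145,"yaw":0},{"hand":1,"dx":0,"dy":25,"dz":-163,"yaw":0},{"hand":1,"dx":0,"dy":30,"dz":-163,"yaw":0},{"hand":1,"dx":0,"dy":35,"dz":-163,"yaw":0},{"hand":1,"dx":0,"dy":35,"dz":-163,"yaw":0},{"hand":1,"dx":0,"dy":35,"dz":-163,"yaw":0}]'; python3 look.py g
```

```text
clock: 9.62
position: [0.5909, -0.1329, 0.0892]
tool_rot: [-1.57, -0.0, 1.593]
force: [-0.4, -0.2, -0.4]
grip_width: 0.0001
[ 0.59146204 -0.13320969  0.0898482 ]
```

View pics/g_side.png

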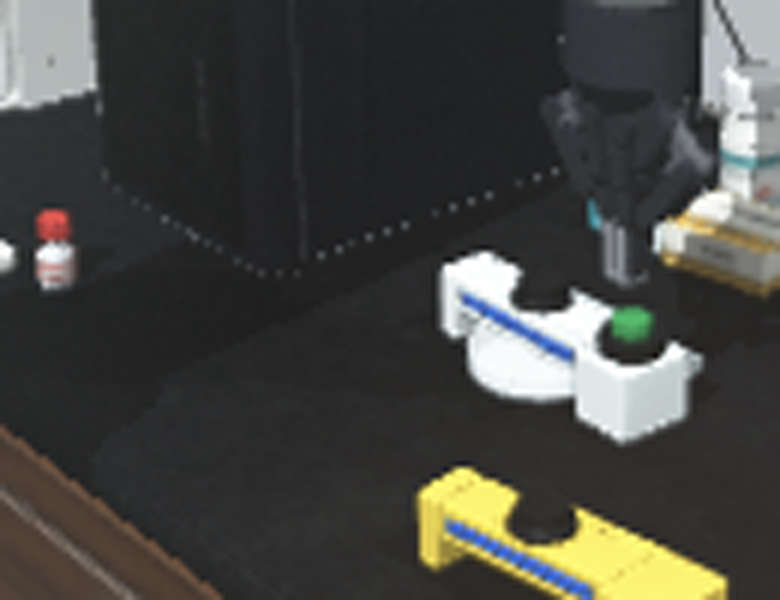

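The closed fingertips stand right above the green button. I go down and watch the force.

```bash
python3 -m crank '[{"hand":1,"dx":0,"dy":10,"dz":0,"yaw":0},{"hand":1,"dx":0,"dy":18,"dz":0,"yaw":0},{"hand":1,"dx":0,"dy":22,"dz":0,"yaw":0},{"hand":1,"dx":0,"dy":24,"dz":0,"yaw":0},{"hand":1,"dx":0,"dy":24,"dz":0,"yaw":0}]'
python3 -m crank '[{"hand":1,"dx":0,"dy":1.5,"dz":0,"yaw":0},{"hand":1,"dx":0,"dy":3,"dz":0,"yaw":0},{"hand":1,"dx":0,"dy":3,"dz":0,"yaw":0}]'
python3 -m crank '[{"hand":1,"dx":0,"dy":1,"dz":0,"yaw":0},{"hand":1,"dx":0,"dy":2,"dz":0,"yaw":0},{"hand":1,"dx":0,"dy":2,"dz":0,"yaw":0}]'
```

```text
clock: 10.13
position: [0.5913, -0.1332, 0.0646]
tool_rot: [-1.57, -0.0, 1.593]
force: [-0.4, 0.6, 1.9]
grip_width: 0.0003
clock: 10.38
position: [0.5918, -0.1333, 0.0623]
tool_rot: [-1.571, 0.0, 1.593]
force: [-0.4, 0.5, 2.4]
grip_width: -0.0001
clock: 10.63
position: [0.5917, -0.1333, 0.0603]
tool_rot: [-1.571, 0.0, 1.593]
force: [-1.7, -0.4, 3.3]
grip_width: 0.0001
```

```bash
python3 -m crank '[{"hand":1,"dx":0,"dy":0.5,"dz":0,"yaw":0},{"hand":1,"dx":0,"dy":1,"dz":0,"yaw":0},{"hand":1,"dx":0,"dy":1,"dz":0,"yaw":0}]'
python3 -m crank '[{"hand":1,"dx":0,"dy":0.5,"dz":0,"yaw":0},{"hand":1,"dx":0,"dy":1,"dz":0,"yaw":0},{"hand":1,"dx":0,"dy":1,"dz":0,"yaw":0}]'
```

```text
clock: 10.88
position: [0.5918, -0.1334, 0.0599]
tool_rot: [-1.571, 0.0, 1.593]
force: [-4.3, 1.1, 14.3]
grip_width: -0.0
clock: 11.13
position: [0.5919, -0.1334, 0.0596]
tool_rot: [-1.571, -0.0, 1.593]
force: [-9.5, 2.4, 28.4]
grip_width: 0.0001
```

```bash
python3 look.py hh; python3 -m crank '[{"hand":1,"dx":0,"dy":-2,"dz":0,"yaw":0},{"hand":1,"dx":0,"dy":-6,"dz":0,"yaw":0},{"hand":1,"dx":0,"dy":-12,"dz":0,"yaw":0},{"hand":1,"dx":0,"dy":-25,"dz":0,"yaw":0},{"hand":1,"dx":0,"dy":-50,"dz":0,"yaw":0},{"hand":1,"dx":0,"dy":-80,"dz":0,"yaw":0},{"hand":1,"dx":0,"dy":-90,"dz":30,"yaw":0},{"hand":1,"dx":0,"dy":-90,"dz":65,"yaw":0},{"hand":1,"dx":0,"dy":-90,"dz":105,"yaw":0},{"hand":1,"dx":0,"dy":-90,"dz":140,"yaw":0},{"hand":1,"dx":0,"dy":-90,"dz":160,"yaw":0},{"hand":1,"dx":0,"dy":-90,"dz":160,"yaw":0}]'; python3 look.py i
```

```text
[ 0.59188532 -0.13334928  0.05963679]
clock: 12.23
position: [0.428, -0.1371, 0.1492]
tool_rot: [-1.57, -0.0, 1.591]
force: [1.8, -0.5, -0.2]
grip_width: -0.0002
[ 0.4321005  -0.13691653  0.1493458 ]
```

View pics/hh_side.png

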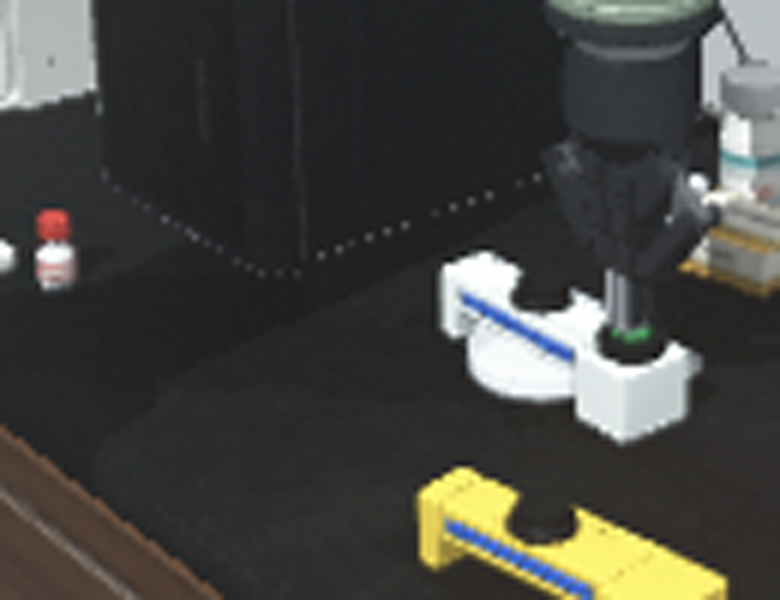

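View pics/i_top.png

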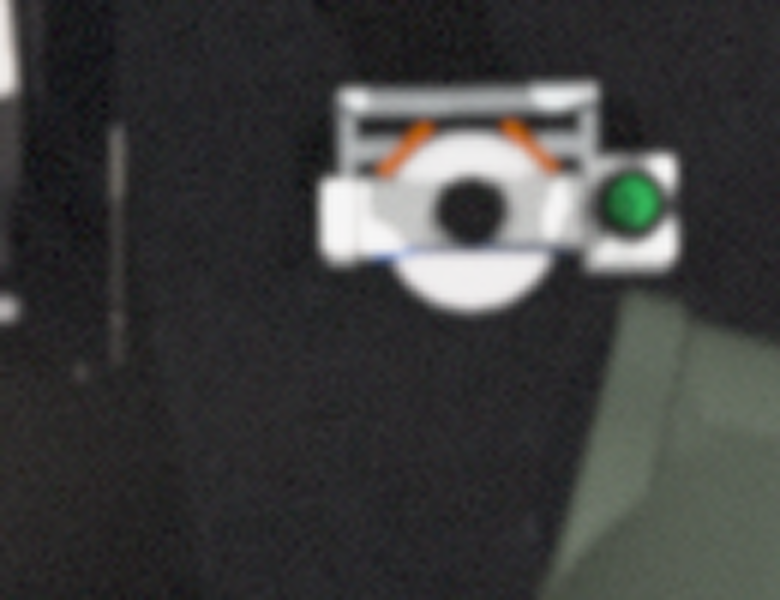

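View pics/i_side.png

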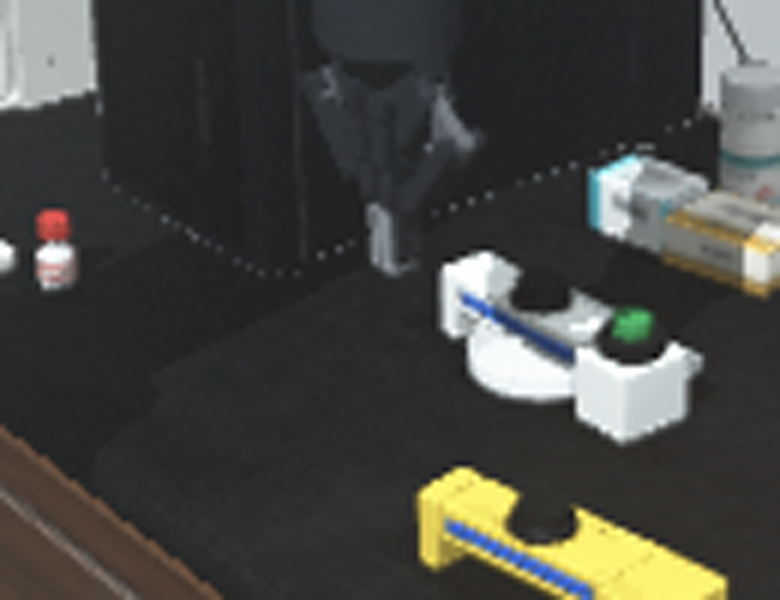

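View pics/i_top_full.png

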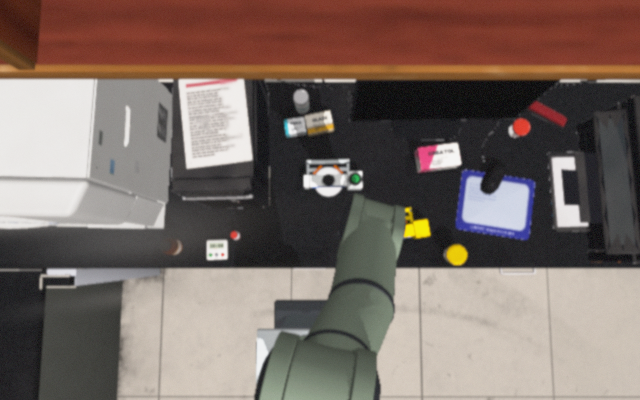

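The picture taken during the press shows the button sunk at crop (632,335). It is now back up at (632,322), the dish touches both jaws, nothing else has moved and the robot is clear.

```bash
python3 -m crank '[{"hand":1,"dx":0,"dy":0,"dz":0,"yaw":0},{"hand":1,"dx":0,"dy":0,"dz":0,"yaw":0},{"hand":1,"dx":0,"dy":0,"dz":0,"yaw":0}]'; python3 -c "
from workcell import bot
print(bot.job_done())"
```

```text
clock: 12.58
position: [0.4324, -0.1367, 0.1483]
tool_rot: [-1.571, 0.0, 1.593]
force: [-0.0, 0.8, -0.5]
grip_width: 0.0003
the job is handed in; nothing more can be done
None
```

I pushed the dish flat under the white bridge with two half-open fingertips until it stopped firmly against the jaws. The push force there was about 11 N, with only about 1 N sideways. After backing away, I pressed the green button to its end stop and let it go. I handed the job in at 12.6 s; no verdict is reported.

- **Dish:** in the last top view it touches both orange jaws and sits symmetric about the lens.
- **Button:** I felt contact at about z = 0.065 m and a hard stop at about 0.060 m. Force at the stop rose to 28 N, well above the button's 4 N. A side picture shows the button down during the press, and a later one shows it up again.
- **Surroundings:** I saw no other object moved in the pictures, and no force suggested a bump against the bridge. The arm is clear, with the force reading near zero.

The two cameras differed by 2 to 3 mm on the dish position, which is about the calibration error. The bridge position differed by up to about 7 mm between views, so I used the combined fit of both. Neither made a difference, because I judged the seating by contact force and by the pictures.

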